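# Draw out the lens boom of a plate-reading stand to its index clip

### The job

Get the plate-reading lens ready: turn the bayonet knob on top of the stand counter-clockwise to its stop and pull it up until its pin is fully out and stays up. Then squeeze the lock button on the side of the boom's handle, draw the spring-loaded boom out until its pointer stands right over the line on the index clip of the scale, and finish while still holding the handle there with the button squeezed in. Do not shift the clip, and leave the things lying around where they are.

Things in the scene. Friction and masses are not known exactly. Their poses are not given: they have to be found in the camera images.
- stand: Fixed lens stand: base plate 140 x 200 x 12 mm, column, aluminium sleeve 28 mm wide (top z 104 mm). Origin on the worktop under it; mm below are in its frame, boom in. +y: the way the boom draws out (robot's left, yaw up to 0.3 rad either way), +x away from the robot, z up. On its -x side a white scale rail: x -60 to -36, y 75 to 235, top z 46 mm, a tick every 10 mm.
- knob_grip (a point): Grip point of the black bayonet knob, on its upright axis (x 0, y -40, z 150 mm; rises with it). Its grip bar is 46 mm long, 12 mm thick, z 127 to 161 mm, on a 36 mm disc (z 121 to 130 mm). The bar's long axis lies (knob joint - 1.2 rad) counter-clockwise from the stand's +x: at joint 1.2 it lies along x. The point's frame turns with the knob.
- knob (a joint): Turn of the bayonet knob, rad, growing counter-clockwise from above; 0 to 0.2 at the start, stop at 1.4. Light friction (about 0.06 N m). Its lug is held under the socket's cover and comes free from about 0.9 to the stop.
- pin_lift (a joint): Height by which knob and pin are pulled up, m: 0 seated, stop at 0.030. While seated the pin (8 mm thick) goes 10 mm into the boom and blocks it. About 3.5 N to lift; friction keeps it at whatever height it is left.
- handle_grip (a point): Middle of the handle on the boom's end (x 0, y 135, z 130 mm; moves with the boom): black upright block, 28 mm along y, z 95 to 151 mm, +x face at x 18 mm. The steel lock button on its -x side (24 mm along y, z 105 to 145 mm) has its face at x -24, pressed -18 mm: 42 mm across, 36 squeezed, then centred here. Nothing within 90 mm is higher than z 104 mm. Axes as the stand's.
- lock_button (a joint): Travel of the lock button, m: 0 out, 0.006 fully in, springs back when let go. Needs 2.5 N to start, 5.5 N fully in (grip with 12 N or more). Its latch bar lets the boom go from 0.0035 in.
- boom (a joint): How far the boom is drawn out, m: 0 fully in, stop at 0.140. Slides along the stand's +y. A spring draws it back with 1 N (in) to 2.4 N (fully out).
- pointer_tip (a point): Lower tip of the small black cone pointer that hangs from the boom over the scale rail (x -48, y 95 mm with the boom in, z 60 mm); it moves with the boom.
- clip_mark (a point): Middle of the dark cross line on top of the index clip, a steel saddle 34 x 12 mm astride the scale rail, 50 to 100 mm beyond the parked pointer (x -48, y 145 to 195, z 56 mm). The boom is at the mark when the pointer tip has the same y as this point in the stand's frame. Axes as the stand's.
- hood_wall (a point): Foot of the inner face of the hood's right wall. The fume hood over the worktop is fixed and solid. In world metres: its right side wall, clear glass, 8 mm thick with a 32 mm front post, stands at y -0.17 from x 0.24 to 0.89, up to z 0.88, so fold the arm within 0.29 of the base axis before turning in from the right. Over the open front (x 0.24) the header and raised sash begin at z 0.89.
- dish: White petri dish, 102 mm diameter, 16 mm high, loose on the worktop beyond the boom; bystander. Origin under its centre.
- pen: Grey marker pen 126 x 12 mm, loose on the worktop in front of the scale, bystander. Origin under its middle.
- tweezers: Steel forceps 140 x 14 x 9 mm, loose on the worktop beyond the stand; bystander. Origin under its middle.

How it is judged:
On the way, in this order (a step that is already met when the one before it is completed fails the run):
1. the knob is turned counter-clockwise past 0.9 rad (value of joint knob above 0.9 rad), for 0.1 s.
2. the pin is pulled up by more than 20 mm (value of joint pin_lift above 0.02 m), for 0.2 s.
3. the lock button is squeezed in at the handle while the boom is still nearly in (value of joint lock_button above 0.0035 m and value of joint boom below 0.03 m and distance between the grasp point and handle_grip below 0.05 m), for 0.1 s.
At the end, for the whole second after the job is handed in: The pointer tip is within 4 mm of the clip's line along the scale and at rest, the fingers still grip the handle (more than 3 N) with the lock button at least 3.5 mm in, and the bayonet pin stands more than 20 mm up (y of pointer_tip in the frame of clip_mark between -0.004 and 0.004 m and velocity of joint boom between -0.005 and 0.005 m/s and value of joint lock_button above 0.0035 m and contact force between the fingers and anything else above 3 N and distance between the grasp point and handle_grip below 0.05 m and value of joint pin_lift above 0.02 m); the arm keeps its last pose, push and grip.
It fails at once if the index clip is shifted by more than 5 mm (distance of clip_mark from where it was at the start of the episode above 0.005 m).
It fails at once if the petri dish is shifted by more than 30 mm (distance of dish from where it was at the start of the episode above 0.03 m).
It fails at once if the marker pen is shifted by more than 30 mm (distance of pen from where it was at the start of the episode above 0.03 m).
It fails at once if the forceps is shifted by more than 30 mm (distance of tweezers from where it was at the start of the episode above 0.03 m).
It also fails if it takes over 61 s, if anything falls off the work surface, if the arm or the gripper's body presses on something with over 40 N, if the wrist force passes 120 N, or if a joint passes its speed limit or range.

### The arm

A 6-joint arm with a two-finger parallel gripper is mounted at the origin on a cart in front of the work surface, level with it; the furniture and walls round the work are solid. World frame = base frame: x ahead of the robot, y to its left, z up, the work surface at z = 0. Lengths are in m, angles in rad, forces in N, time in s.
With the tool pointing down it reaches from about 0.325 to 0.9 m from the base axis. Payload 3.5 kg.
Tool frame: the origin (TCP) lies on the centre line of the jaws, within the pads' length; the fingertips stand 8 mm ahead of it and the grasp point (between the pads) lies 11 mm behind it; z points along the fingers, y is the line along which they close (so a half turn about z gives the same grasp; the last joint's range is limited). The gripper opens to 85 mm and grips with 20 to 120 N. Pads are 22 mm wide; open, the fingers measure 114 mm over their backs; the gripper's body (76 mm by 85 mm) begins 54 mm behind the grasp point. The pads swing forward as they close: fully open they stand 13 mm farther back than shut.
Start: joints at [1.124, 0.276, -0.026, 1.268, 0, 1.467], TCP at [0.211, 0.588, 0.239] pointing down, gripper open.
Joint ranges: [-3.12, 3.12], [-0.85, 1.88], [-1.08, 1.24], [-1.95, 2.15], [-1.57, 1.53], [-3.14, 3.14]. Speed limits (rad/s): [2.57, 2.57, 3.14, 3.14, 3.14, 3.14].

### API

Orientations are given as a unit quaternion [x, y, z, w].
In Python, from bench import get_state, cams, ctrl gives the robot as it stands.
- The arm moves only by the shell command python3 -m jog 'ROWS'. ROWS is JSON, a list of rows, each a list of 3 entries, a list of its own where there are three numbers: the turn, a rotation vector about the tool's x, y, z in rad, then the shift along the tool's x, y, z in m, then the closure in counts, from 0 (fully open) to 255 (shut). In form: [[[rx, ry, rz], [tx, ty, tz], fingers], ...]. A call has exactly 10 rows; each row shifts and turns the commanded pose from where the row before left it, along the tool's axes as they then stand; what a row does not reach is not made up. A row lasts 1/10 s, in which the tool goes at most 50 mm and 8.59 degrees, less where a joint would pass 70% of its speed; a pose out of reach is approached as far as the arm can. A call is refused whole if a number of a shift passes 0.05 or a number of a turn 0.15, either way. A call with a gripper value outside its range is refused whole. The fingers move at their own pace and stop on an object; the grip force is fixed at half the most. Time passes only in rows, so rows that do not move let the fingers close, or fill a call up. It gives the time, the measured TCP pose, the force, the opening and the grip force at its end, in the units of the state.
- get_state(): the state, without advancing time (a new reading comes with each control period).
- cams.capture(name): name is "scene" or "top" or "wrist"; returns the picture (480x640x3 uint8, red, green, blue); there is no depth.
- cams.camera_info(name): a dict with "fx", "fy", "cx", "cy" (pixels), "camera_from_world" (4x4, takes a point from world to camera coordinates). Camera axes: x right, y down, z forward; pixel columns grow to the right and rows downward; lengths in m; the calibration is good to about 2 mm. A picture is of the moment at which its call begins: read the wrist's pose just before it. camera_info takes no time and is no camera call; for the wrist camera it gives the pose at the moment of the call.
- ctrl.finish_job(): hands the job in; it is judged then, once.
Trained networks look in the newest picture that a camera, given by its name, has taken for a name from the list of things; names that differ only in an ending like _2 or _b are one class to them, and where a whole thing is asked for, a point or a joint stands for the part that bears it (a point fixed in the world has none). Each returns a list of dicts, best first, with "score" (0 to 1); they miss things now and then, are a little off and sometimes report something else, mostly with a low value. They report only what shows in the picture. A call takes as long as a camera call.
- cams.spot_in(camera, target): "location" ([x, y, z] in m, in the coordinates of the camera as it stood for that picture, good to about 4 mm: the middle of the surface that is visible of it).
- cams.pinpoint(camera, target): "location" ([x, y, z] in m, in the coordinates of the camera as it stood for that picture, good to about 4 mm: a listed point, or the origin of a listed thing).
The state is a dict: "time_s": time; "joints": joint angles; "dq": joint speeds; "joint_torque": joint torques, N m; "position": TCP position; "eef_rot": TCP orientation; "ft_force": force on the tool from outside, world axes, zero at the start; "wrist_torque": the same for the moment, N m; "gripper_width": finger opening in m; "grip_force": force on a finger pad.
Only numpy, scipy, OpenCV 4.12 (cv2) and the standard library are available. Lean on these libraries where they do the work, as an engineer would, in place of code of your own. Each camera call takes 0.05 s, during which the arm holds its last target. There are 200 camera calls.

## Working session

There is one attempt and no reset: what is moved stays moved. The work goes in short steps, Python scripts to look and compute and a shell command to move; the robot and the scene stay as the last step left them, time stands still between calls to the robot, and variables do not carry over. Pictures are saved under pics/ and viewed, at most 10 in all, crops included, and the job is handed in when it is done.

```bash
mkdir -p pics; cat > h.py <<'E'
import numpy as np, cv2
from scipy.spatial.transform import Rotation as R
from bench import get_state, cams, ctrl
def world(cam,loc):
    T=np.linalg.inv(cams.camera_info(cam)["camera_from_world"]); return (T@np.r_[loc,1])[:3]
def pin(cam,names,cap=True):
    im=cams.capture(cam) if cap else None
    for n in names:
        for d in cams.pinpoint(cam,n)[:2]: print(cam,n,round(d["score"],2),world(cam,d["location"]).round(4))
    return im
def proj(cam,p):
    i=cams.camera_info(cam); c=i["camera_from_world"]@np.r_[p,1]; return i["fx"]*c[0]/c[2]+i["cx"],i["fy"]*c[1]/c[2]+i["cy"]
def save(n,im): cv2.imwrite(f"pics/{n}.png",im[:,:,::-1])
E
python3 - <<'E'
from h import *
s=get_state();print(s["time_s"],s["position"],s["eef_rot"],s["gripper_width"])
N=["stand","knob_grip","handle_grip","pointer_tip","clip_mark"]
a=pin("scene",N);b=pin("top",N+["dish","pen","tweezers"])
save("a",cv2.resize(np.vstack([a,b]),(450,600)) if 0 else np.hstack([cv2.resize(a,(400,300)),cv2.resize(b,(400,300))]))
save("top",b)
E
```

```text
0.0 [0.2103378  0.58774362 0.23817035] [ 1.71042689e-01  9.85263009e-01 -1.05529232e-03 -2.95688530e-04] 0.08551812495711564
scene stand 0.86 [0.5402 0.0815 0.0034]
scene knob_grip 0.95 [0.5453 0.0396 0.1524]
scene handle_grip 0.56 [0.5376 0.2142 0.1295]
scene pointer_tip 0.95 [0.4877 0.1733 0.0578]
scene clip_mark 0.4 [0.4883 0.2311 0.0518]
top stand 0.84 [ 0.5408  0.0779 -0.0012]
top knob_grip 0.6 [0.5447 0.0409 0.1508]
top handle_grip 0.86 [0.5369 0.213  0.1269]
top pointer_tip 0.95 [0.4927 0.1742 0.0593]
top clip_mark 0.68 [0.4884 0.2292 0.0558]
top clip_mark 0.23 [0.4929 0.1726 0.0577]
top dish 0.76 [0.6641 0.3032 0.0034]
top pen 0.6 [0.4187 0.1924 0.0048]
```

View pics/a.png

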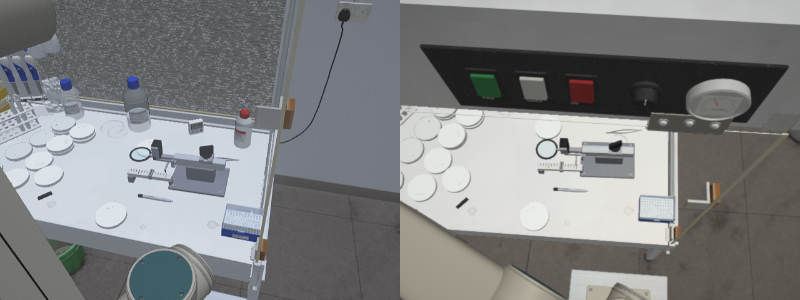

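```bash
cat >> h.py <<'E'
def go(p,psi):
    """shift in tool axes (commanded frame = measured) and turn about tool z to put TCP at p, tool down with y axis at world angle psi"""
    s=get_state(); M=R.from_quat(s["eef_rot"]).as_matrix(); 
    T=np.column_stack([[np.sin(psi),-np.cos(psi),0],[np.cos(psi),np.sin(psi),0],[0,0,-1]])
    print("t",s["time_s"],"pos",np.round(s["position"],4),"psi",np.arctan2(M[1,1],M[0,1]).round(4),"j",np.round(s["joints"],2),"w",round(s["gripper_width"],4),"F",np.round(s["ft_force"],1),"grip",s["grip_force"])
    print("shift tool",(M.T@(np.array(p)-s["position"])).round(4),"rotvec",R.from_matrix(M.T@T).as_rotvec().round(4))
E
python3 - <<'E'
from h import *
L=np.array([[0,0,0],[0,-40,150],[0,135,130],[-48,95,60]])/1e3
W=np.array([[[.5402,.0815,.0034],[.5453,.0396,.1524],[.5376,.2142,.1295],[.4877,.1733,.0578]],[[.5408,.0779,-.0012],[.5447,.0409,.1508],[.5369,.213,.1269],[.4927,.1742,.0593]]]).mean(0)
from scipy.optimize import least_squares
f=lambda q:(R.from_euler('z',q[0]).apply(L)+[q[1],q[2],0]-W).ravel()
r=least_squares(f,[0,.54,.08]);q=r.x;print(q,f(q).reshape(-1,3).round(4))
st=lambda p:R.from_euler('z',q[0]).apply(np.array(p)/1e3)+[q[1],q[2],0]
k=st([0,-40,150]);print(k,st([0,135,130]))
im=cams.capture("top");u,v=map(int,proj("top",k));print(u,v)
save("k",cv2.resize(im[v-60:v+60,u-110:u+50],(800,600),interpolation=cv2.INTER_CUBIC))
go([k[0],k[1],.26],q[0]-1.1+np.pi/2)
E
```

```text
[0.03795593 0.54203133 0.07981457] [[ 0.0015  0.0001 -0.0011]
 [-0.0015 -0.0004 -0.0016]
 [-0.0003  0.0011  0.0018]
 [ 0.0003 -0.0008  0.0014]]
[0.5435492  0.03984338 0.15      ] [0.53690851 0.21471734 0.13      ]
344 231
t 0.8 pos [0.2107 0.5884 0.2394] psi 1.227 j [ 1.12  0.28 -0.03  1.27  0.    1.47] w 0.0854 F [ 0.7 -0.1 -0.2] grip 0.0Traceback (most recent call last):
  File "<stdin>", line 11, in <module>
  File "h.py", line 19, in go
    print("shift tool",(M.T@(np.array(p)-s["position"])).round(4),"rotvec",R.from_matrix(M.T@T).as_rotvec().round(4))
                                                                           ~~~~~~~~~~~~~^^^^^^^
  File "scipy/spatial/transform/_rotation.pyx", line 1143, in scipy.spatial.transform._rotation.Rotation.from_matrix
ValueError: Non-positive determinant (left-handed or null coordinate frame) in rotation matrix 0: [[-7.52992810e-01 -6.58028744e-01  8.91555511e-07]
 [-6.58028741e-01  7.52992807e-01 -9.52055099e-05]
 [-6.19766272e-05  7.22757336e-05  9.99999995e-01]].
```

View pics/k.png

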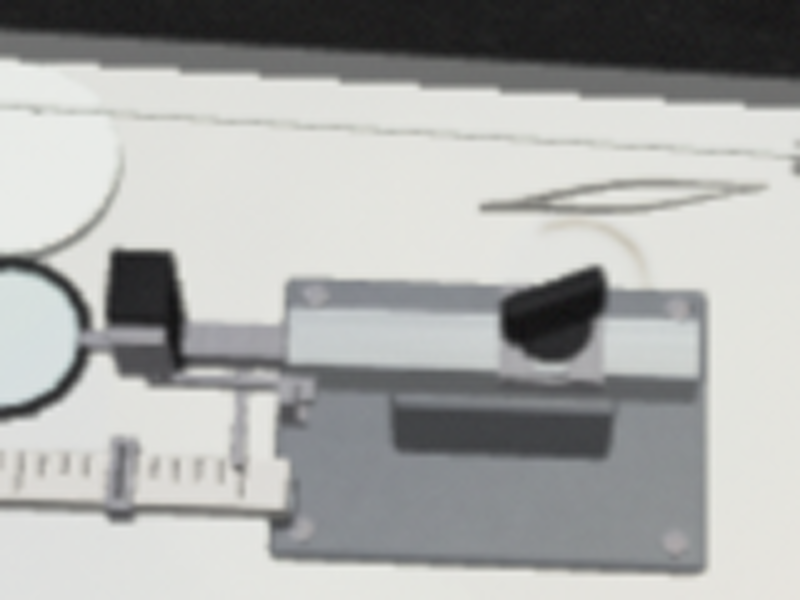

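```bash
sed -i 's/\[np.sin(psi),-np.cos(psi),0\]/[-np.sin(psi),np.cos(psi),0]/' h.py
python3 - <<'E'
from h import *
go([.5437,.0398,.26],.038-1.15+np.pi/2)
E
```

```text
t 0.8 pos [0.2107 0.5884 0.2394] psi 1.227 j [ 1.12  0.28 -0.03  1.27  0.    1.47] w 0.0854 F [ 0.7 -0.1 -0.2] grip 0.0
shift tool [-0.4985 -0.4043 -0.0207] rotvec [ 1.000e-04 -0.000e+00  7.682e-01]
```

```bash
python3 -m jog '[[[0,0,0],[-0.016,-0.013,-0.01],0],[[0,0,0],[-0.032,-0.026,-0.01],0],[[0,0,0],[-0.032,-0.026,0],0],[[0,0,0],[-0.032,-0.026,0],0],[[0,0,0],[-0.032,-0.026,0],0],[[0,0,0],[-0.032,-0.026,0],0],[[0,0,0],[-0.032,-0.026,0],0],[[0,0,0],[-0.032,-0.026,0],0],[[0,0,0],[-0.032,-0.026,0],0],[[0,0,0],[-0.032,-0.026,0],0]]'
python3 -m jog '[[[0,0,0],[-0.032,-0.026,0],0],[[0,0,0],[-0.032,-0.026,0],0],[[0,0,0],[-0.032,-0.026,0],0],[[0,0,0],[-0.032,-0.026,0],0],[[0,0,0],[-0.032,-0.026,0],0],[[0,0,0],[-0.02,-0.016,0],0],[[0,0,0.12],[0,0,0],0],[[0,0,0.14],[0,0,0],0],[[0,0,0.14],[0,0,0],0],[[0,0,0.12],[0,0,0],0]]'
python3 - <<'E'
from h import *
go([.5437,.0398,.22],.038-1.15+np.pi/2)
im=pin("wrist",["knob_grip","handle_grip","clip_mark","pointer_tip"]);save("w1",im)
E
```

```text
time_s: 1.8
position: [0.4142, 0.2511, 0.2602]
eef_rot: [0.171, 0.985, 0.0, 0.001]
ft_force: [0.9, 0.7, 0.3]
gripper_width: 0.0855
grip_force: 0.0
time_s: 2.8
position: [0.5335, 0.0543, 0.26]
eef_rot: [0.421, 0.907, -0.0, 0.0]
ft_force: [0.2, -0.2, 0.4]
gripper_width: 0.0854
grip_force: 0.0
t 2.8 pos [0.5335 0.0543 0.26  ] psi 0.7008 j [-0.02  0.11 -0.19  1.27 -0.    0.85] w 0.0854 F [ 0.2 -0.2  0.4] grip 0.0
shift tool [-0.0176 -0.0016  0.04  ] rotvec [2.00e-04 5.00e-04 2.42e-01]
wrist knob_grip 0.92 [0.5453 0.041  0.1486]
wrist handle_grip 0.68 [0.5399 0.2181 0.1298]
wrist pointer_tip 0.68 [0.4932 0.173  0.0612]
```

View pics/w1.png

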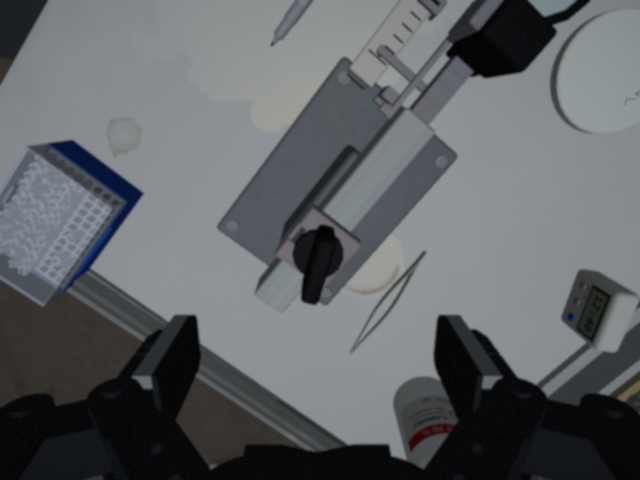

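```bash
python3 - <<'E'
from h import *
k=np.array([.5445,.0405,.161])
for th in (0,.1,.2):
    a=.038+th-1.2; d=.023*np.array([np.cos(a),np.sin(a),0])
    p,q=np.array(proj("wrist",k-d)),np.array(proj("wrist",k+d)); print(th,p.round(),q.round(),np.degrees(np.arctan2(*(q-p))).round(1))
im=cams.capture("wrist");save("w2",cv2.resize(im[205:325,250:410],(800,600),interpolation=cv2.INTER_CUBIC))
E
```

```text
0 [325. 238.] [303. 304.] -18.4
0.1 [322. 237.] [307. 305.] -12.3
0.2 [318. 237.] [310. 305.] -6.1
```

View pics/w2.png

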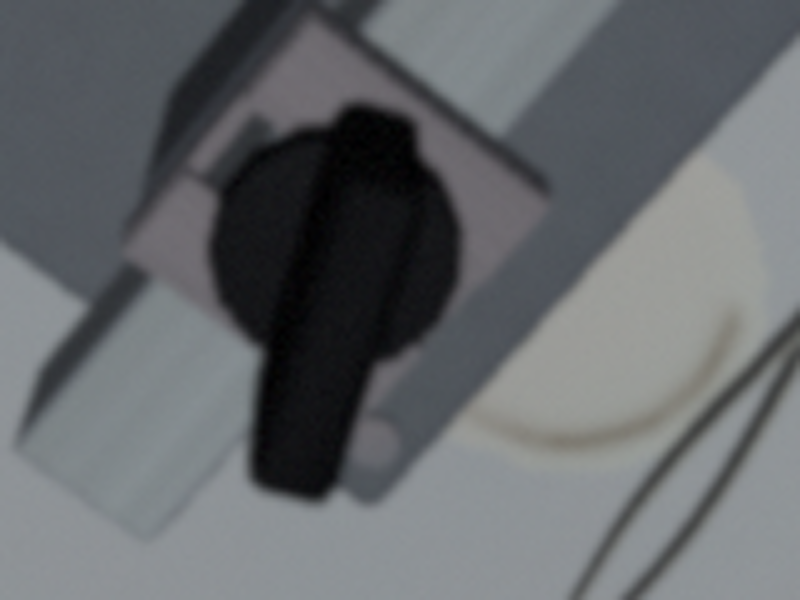

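```bash
python3 - <<'E'
from h import *
go([.5445,.0402,.145],.499)
E
```

```text
t 3.1 pos [0.5338 0.055  0.2596] psi 0.7085 j [-0.02  0.11 -0.19  1.27 -0.    0.84] w 0.0853 F [0.7 0.1 0.1] grip 0.0
shift tool [-0.0182 -0.0015  0.1146] rotvec [2.000e-04 3.000e-04 2.095e-01]
```

```bash
python3 -m jog '[[[0,0,0],[-0.009,-0.001,0],0],[[0,0,0],[-0.0092,-0.0005,0],0],[[0,0,0.1],[0,0,0.0],0],[[0,0,0.1095],[0,0,0.0],0],[[0,0,0],[0,0,0.025],0],[[0,0,0],[0,0,0.025],0],[[0,0,0],[0,0,0],0],[[0,0,0],[0,0,0],0],[[0,0,0],[0,0,0],0],[[0,0,0],[0,0,0],0]]'
python3 - <<'E'
from h import *
go([.5445,.0402,.145],.499)
E
```

```text
time_s: 4.1
position: [0.5458, 0.0403, 0.2109]
eef_rot: [0.511, 0.859, 0.001, 0.001]
ft_force: [-0.5, -0.4, 0.3]
gripper_width: 0.0854
grip_force: 0.0
t 4.1 pos [0.5458 0.0403 0.2109] psi 0.4975 j [-0.04  0.15 -0.24  1.17 -0.    1.03] w 0.0854 F [-0.5 -0.4  0.3] grip 0.0
shift tool [ 0.0006 -0.0013  0.0659] rotvec [ 0.0024  0.0015 -0.0015]
```

```bash
python3 -m jog '[[[0,0,0],[0,-0.001,0.025],0],[[0,0,0],[0,0,0.025],0],[[0,0,0],[0,0,0.016],0],[[0,0,0],[0,0,0],120],[[0,0,0],[0,0,0],180],[[0,0,0],[0,0,0],255],[[0,0,0],[0,0,0],255],[[0,0,0],[0,0,0],255],[[0,0,0],[0,0,0],255],[[0,0,0],[0,0,0],255]]'
python3 - <<'E'
from h import *
go([.5445,.0402,.145],.499)
E
```

```text
time_s: 5.1
position: [0.5456, 0.0407, 0.1448]
eef_rot: [0.511, 0.86, 0.002, 0.001]
ft_force: [2.6, 4.1, 4.7]
gripper_width: 0.0107
grip_force: 62.4
t 5.1 pos [0.5456 0.0407 0.1448] psi 0.4979 j [-0.04  0.21 -0.33  1.03  0.    1.03] w 0.0107 F [2.6 4.1 4.7] grip 62.36128807067871
shift tool [ 0.0001 -0.0012 -0.0002] rotvec [ 0.0045  0.0006 -0.0011]
```

```bash
python3 -m jog '[[[0,0,-0.08],[0,0,0],255],[[0,0,-0.13],[0,0,0],255],[[0,0,-0.13],[0,0,0],255],[[0,0,-0.13],[0,0,0],255],[[0,0,-0.13],[0,0,0],255],[[0,0,-0.13],[0,0,0],255],[[0,0,-0.13],[0,0,0],255],[[0,0,-0.13],[0,0,0],255],[[0,0,-0.13],[0,0,0],255],[[0,0,-0.08],[0,0,0],255]]'
python3 - <<'E'
from h import *
go([.5445,.0402,.175],.499+1.3);print(get_state()["wrist_torque"])
E
```

```text
time_s: 6.1
position: [0.5452, 0.0399, 0.1448]
eef_rot: [-0.065, 0.998, -0.0, 0.002]
ft_force: [1.8, 0.7, 4.9]
gripper_width: 0.0107
grip_force: 62.5
t 6.1 pos [0.5452 0.0399 0.1448] psi 1.7015 j [-0.05  0.21 -0.33  1.04 -0.   -0.18] w 0.0107 F [1.8 0.7 4.9] grip 62.48803496360779
shift tool [ 0.0005  0.0004 -0.0302] rotvec [-0.0009  0.0032 -0.0975]
[ 0.25079923 -0.34303846 -0.06118653]
```

```bash
python3 -m jog '[[[0,0,-0.06],[0,0,0],255],[[0,0,-0.05],[0,0,0],255],[[0,0,0],[0,0,0],255],[[0,0,0],[0,0,-0.004],255],[[0,0,0],[0,0,-0.005],255],[[0,0,0],[0,0,-0.005],255],[[0,0,0],[0,0,-0.005],255],[[0,0,0],[0,0,-0.005],255],[[0,0,0],[0,0,-0.004],255],[[0,0,0],[0,0,0],255]]'
python3 - <<'E'
from h import *
go([.5445,.0402,.175],.499+1.3);print(get_state()["wrist_torque"])
pin("scene",["knob_grip"]);pin("top",["knob_grip"])
E
```

```text
time_s: 7.1
position: [0.5451, 0.0398, 0.1719]
eef_rot: [-0.118, 0.993, -0.0, 0.001]
ft_force: [4.3, 0.7, 0.7]
gripper_width: 0.0107
grip_force: 61.6
t 7.1 pos [0.5451 0.0398 0.1719] psi 1.8075 j [-0.05  0.18 -0.29  1.09 -0.   -0.28] w 0.0107 F [4.3 0.7 0.7] grip 61.64525628089905
shift tool [ 0.0004  0.0006 -0.0031] rotvec [-0.0011  0.0026  0.0085]
[ 0.24247179 -0.89468034  0.08208799]
scene knob_grip 0.48 [0.5414 0.0408 0.1798]
scene knob_grip 0.31 [0.5355 0.2128 0.1297]
```

```bash
python3 -m jog '[[[0,0,0],[0,0,0],100],[[0,0,0],[0,0,0],0],[[0,0,0],[0,0,0],0],[[0,0,0],[0,0,0],0],[[0,0,0],[0,0,0],0],[[0,0,0],[0,0,-0.015],0],[[0,0,0],[0,0,-0.025],0],[[0,0,0],[0,0,-0.025],0],[[0,0,0],[0,0,-0.01],0],[[0,0,0],[0,0,0],0]]'
python3 -m jog '[[[0,0,-0.08],[0,0,0],0],[[0,0,-0.14],[0,0,0],0],[[0,0,-0.14],[0,0,0],0],[[0,0,-0.14],[0,0,0],0],[[0,0,-0.14],[0,0,0],0],[[0,0,-0.14],[0,0,0],0],[[0,0,-0.14],[0,0,0],0],[[0,0,-0.14],[0,0,0],0],[[0,0,-0.14],[0,0,0],0],[[0,0,-0.14],[0,0,0],0]]'
python3 - <<'E'
from h import *
go([.537,.2147,.2],.038+np.pi)
pin("scene",["knob_grip"]);pin("top",["knob_grip"])
E
```

```text
time_s: 8.3
position: [0.5449, 0.0399, 0.248]
eef_rot: [-0.118, 0.993, -0.0, 0.002]
ft_force: [-0.3, -0.3, -0.1]
gripper_width: 0.0853
grip_force: 0.0
time_s: 9.3
position: [0.5425, 0.04, 0.2443]
eef_rot: [0.711, -0.703, -0.001, 0.001]
ft_force: [1.3, 0.3, -0.1]
gripper_width: 0.0852
grip_force: 0.0
t 9.3 pos [0.5425 0.04   0.2443] psi -3.1299 j [-0.05  0.13 -0.19  1.25 -0.   -1.63] w 0.0852 F [ 1.3  0.3 -0.1] grip 0.0
shift tool [-0.1747  0.0034  0.0443] rotvec [ 0.0033  0.0002 -0.0263]
scene knob_grip 0.59 [0.5448 0.0392 0.1812]
```

```bash
python3 -m jog '[[[0,0,-0.02],[0,0,0],0],[[0,0,0],[-0.012,0,0],0],[[0,0,0],[-0.03,0.001,0],0],[[0,0,0],[-0.035,0.001,0],0],[[0,0,0],[-0.035,0.001,0],0],[[0,0,0],[-0.033,0.001,0],0],[[0,0,0],[-0.02,0,0],0],[[0,0,0],[-0.01,0,0],0],[[0,0,0],[0,0,0],0],[[0,0,0],[0,0,0],0]]'
python3 - <<'E'
from h import *
go([.537,.2147,.121],.038+np.pi)
N=["handle_grip","clip_mark","pointer_tip"]
save("w3",pin("wrist",N));pin("scene",N+["knob_grip"]);pin("top",N)
E
```

```text
time_s: 10.5
position: [0.5351, 0.2146, 0.2462]
eef_rot: [0.716, -0.698, 0.0, 0.0]
ft_force: [0.1, 0.8, 0.8]
gripper_width: 0.0856
grip_force: 0.0
t 10.5 pos [0.5351 0.2146 0.2462] psi -3.1159 j [ 0.27  0.19 -0.12  1.26 -0.   -1.33] w 0.0856 F [0.1 0.8 0.8] grip 0.0
shift tool [-0.0002 -0.002   0.1252] rotvec [ 0.0002 -0.0006 -0.0123]
wrist handle_grip 0.91 [0.5455 0.2113 0.1309]
wrist clip_mark 0.81 [0.4953 0.2286 0.0531]
wrist pointer_tip 0.79 [0.4924 0.1723 0.0574]
scene handle_grip 0.95 [0.5351 0.2138 0.1295]
scene clip_mark 0.64 [0.4903 0.2297 0.0545]
scene pointer_tip 0.96 [0.4899 0.1776 0.0589]
scene knob_grip 0.66 [0.5426 0.0383 0.1798]
top handle_grip 0.66 [ 5.396e-01  7.450e-02 -5.000e-04]
```

View pics/w3.png

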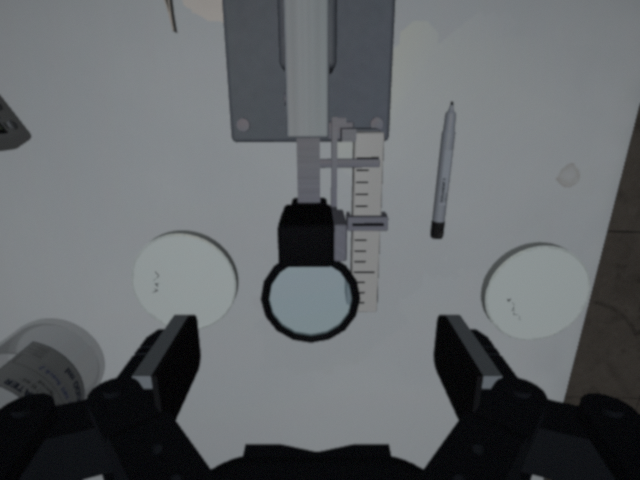

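```bash
python3 -m jog '[[[0,0,-0.01],[0,-0.002,0.015],0],[[0,0,0],[0,0,0.025],0],[[0,0,0],[0,0,0.03],0],[[0,0,0],[0,0,0.025],0],[[0,0,0],[0,0,0.018],0],[[0,0,0],[0,0,0.008],0],[[0,0,0],[0,0,0.004],0],[[0,0,0],[0,0,0],0],[[0,0,0],[0,0,0],0],[[0,0,0],[0,0,0],0]]'
python3 -m jog '[[[0,0,0],[0,0,0],80],[[0,0,0],[0,0,0],130],[[0,0,0],[0,0,0],180],[[0,0,0],[0,0,0],255],[[0,0,0],[0,0,0],255],[[0,0,0],[0,0,0],255],[[0,0,0],[0,0,0],255],[[0,0,0],[0,0,0],255],[[0,0,0],[0,0,0],255],[[0,0,0],[0,0,0],255]]'
python3 - <<'E'
from h import *
go([.537,.2147,.121],.038+np.pi)
N=["handle_grip","clip_mark","pointer_tip"]
pin("wrist",N);pin("scene",N);pin("top",N)
E
```

```text
time_s: 12.15
position: [0.5381, 0.2151, 0.1225]
eef_rot: [0.72, -0.694, 0.001, -0.001]
ft_force: [0.8, -0.2, -0.2]
gripper_width: 0.0854
grip_force: 0.0
time_s: 13.15
position: [0.5417, 0.2152, 0.1229]
eef_rot: [0.719, -0.695, 0.003, -0.003]
ft_force: [9.5, -0.6, -1.6]
gripper_width: 0.0336
grip_force: 66.0
t 13.15 pos [0.5417 0.2152 0.1229] psi -3.1083 j [ 0.27  0.28 -0.28  1.   -0.   -1.34] w 0.0336 F [ 9.5 -0.6 -1.6] grip 66.01077049970627
shift tool [0.0003 0.0047 0.0018] rotvec [-0.0084  0.0008 -0.0047]
wrist handle_grip 0.84 [0.5451 0.2205 0.1304]
wrist clip_mark 0.62 [0.4934 0.2309 0.0557]
wrist pointer_tip 0.89 [0.4916 0.1722 0.059 ]
scene handle_grip 0.56 [0.5379 0.2139 0.1285]
scene clip_mark 0.46 [0.4882 0.2276 0.0551]
scene clip_mark 0.46 [0.5404 0.0787 0.0021]
scene pointer_tip 0.8 [0.492  0.1743 0.0595]
scene pointer_tip 0.6 [ 0.4159  0.1931 -0.0022]
```

```bash
python3 -m jog '[[[0,0,0],[0,-0.003,0],255],[[0,0,0],[-0.003,0,0],255],[[0,0,0],[-0.006,0,0],255],[[0,0,0],[-0.009,0,0],255],[[0,0,0],[-0.01,0,0],255],[[0,0,0],[-0.01,0,0],255],[[0,0,0],[-0.008,0,0],255],[[0,0,0],[-0.004,0,0],255],[[0,0,0],[0,0,0],255],[[0,0,0],[0,0,0],255]]'
python3 - <<'E'
from h import *
go([.537,.2147,.121],.038+np.pi)
N=["handle_grip","clip_mark","pointer_tip"]
im=pin("wrist",N);pin("scene",N);pin("top",N)
u,v=map(int,proj("wrist",[.4905,.228,.057]));print(u,v)
save("w4",cv2.resize(im[v-60:v+60,u-80:u+80],(800,600),interpolation=cv2.INTER_CUBIC))
save("w4f",im)
E
```

```text
time_s: 14.75
position: [0.5401, 0.2653, 0.1228]
eef_rot: [0.719, -0.695, 0.001, -0.001]
ft_force: [2.1, -1.7, 5.3]
gripper_width: 0.0331
grip_force: 68.3
t 14.75 pos [0.5401 0.2653 0.1228] psi -3.1074 j [ 0.35  0.32 -0.23  1.02 -0.   -1.26] w 0.0331 F [ 2.1 -1.7  5.3] grip 68.29467326402664
shift tool [0.0505 0.0049 0.0017] rotvec [-0.0037  0.0002 -0.0038]
wrist handle_grip 0.77 [0.5396 0.2655 0.1301]
wrist clip_mark 0.86 [0.4939 0.23   0.0537]
wrist pointer_tip 0.8 [0.492  0.2241 0.0617]
scene handle_grip 0.7 [0.5348 0.2655 0.129 ]
scene clip_mark 0.41 [0.4886 0.2305 0.0539]
scene pointer_tip 0.65 [0.4915 0.227  0.0548]
420 198
```

View pics/w4.png

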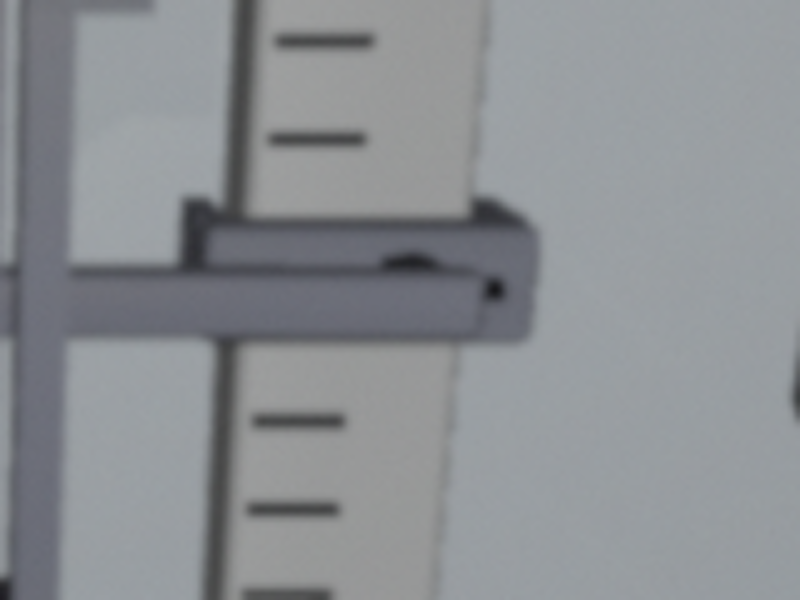

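```bash
python3 - <<'E'
from h import *
t=cv2.imread("pics/top.png");w=cv2.imread("pics/w3.png")
a=cv2.resize(t[255:281,232:302],(770,286),interpolation=cv2.INTER_CUBIC)
b=cv2.resize(cv2.rotate(w[120:312,330:395],cv2.ROTATE_90_COUNTERCLOCKWISE),None,fx=4,fy=4,interpolation=cv2.INTER_CUBIC)
o=np.zeros((286+b.shape[0],790,3),np.uint8);o[:286,:770]=a;o[286:,:b.shape[1]]=b;print(o.shape)
cv2.imwrite("pics/m.png",cv2.convertScaleAbs(o,alpha=1.1))
E
```

```text
(546, 790, 3)
```

View pics/m.png

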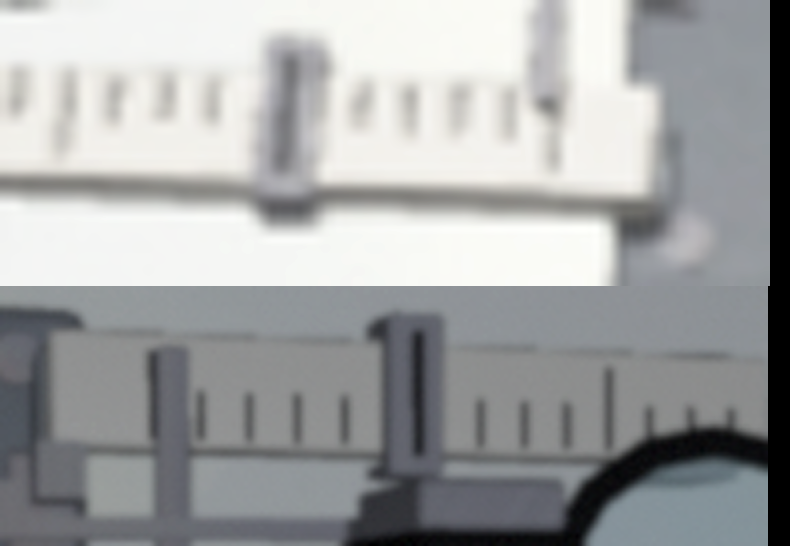

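```bash
python3 - <<'E'
from h import *
s=get_state()
yaw=.038; st=lambda P:R.from_euler('z',-yaw).apply(P-[.542,.0798,0])
c=np.linalg.inv(cams.camera_info("wrist")["camera_from_world"])[:3,3]
off=R.from_quat(s["eef_rot"]).inv().apply(c-s["position"]);print("off",off)
cw=st(np.array([.5351,.2146,.2462])+R.from_quat([.716,-.698,0,0]).apply(off))
ct=st(np.linalg.inv(cams.camera_info("top")["camera_from_world"])[:3,3]);print(cw,ct)
# wrist: fit tick pixel -> y (projective)
for n,px,y,l,cc in (("w",[153,200,250,297,345,480,523,566,609],[95,105,115,125,135,165,175,185,195],418,cw),("t",[553,508,460,410,360,210,163,113,64],[95,105,115,125,135,165,175,185,195],287,ct)):
    p=np.polyfit(px,y,2);y0=np.polyval(p,l);print(n,(np.polyval(p,px)-y).round(1),y0,"line y",y0+10*(cc[1]*1e3-y0)/(cc[2]*1e3-46))
# current direct tip estimates via TCP travel: 
print(s["position"])
E
```

```text
off [ 0.07902325 -0.0004549  -0.13356476]
[-0.00231004  0.05594209  0.37976476] [-0.50886672 -0.01653809  1.30880966]
w [ 0.2 -0.3  0.  -0.1  0.2  0.1 -0.1 -0.1  0.1] 151.16927428804257 line y 148.31615136914704
t [ 0.5 -0.3 -0.4 -0.1  0.1  0.5 -0.  -0.  -0.2] 149.90895444284584 line y 148.59088527614946
[0.54012588 0.26514756 0.12277511]
```

```bash
python3 -m jog '[[[0,0,0],[-0.002,0,0],255],[[0,0,0],[-0.0018,0,0],255],[[0,0,0],[0,0,0],255],[[0,0,0],[0,0,0],255],[[0,0,0],[0,0,0],255],[[0,0,0],[0,0,0],255],[[0,0,0],[0,0,0],255],[[0,0,0],[0,0,0],255],[[0,0,0],[0,0,0],255],[[0,0,0],[0,0,0],255]]'
python3 - <<'E'
from h import *
go([.537,.2147,.121],.038+np.pi)
N=["handle_grip","clip_mark","pointer_tip"]
im=pin("wrist",N);pin("scene",N+["knob_grip"]);t=cams.capture("top")
u,v=map(int,proj("wrist",[.4905,.228,.057]))
a=cv2.resize(t[255:281,232:302],(770,286),interpolation=cv2.INTER_CUBIC)
b=cv2.resize(im[v-25:v+30,u-60:u+60],(672,308),interpolation=cv2.INTER_CUBIC)
o=np.zeros((594,790,3),np.uint8);o[:286,:770]=a;o[286:,:672]=b;save("m2",o)
E
```

```text
time_s: 16.35
position: [0.54, 0.2689, 0.1228]
eef_rot: [0.719, -0.695, 0.001, -0.001]
ft_force: [2.2, -1.0, 4.4]
gripper_width: 0.0338
grip_force: 68.3
t 16.35 pos [0.54   0.2689 0.1228] psi -3.1077 j [ 0.36  0.32 -0.23  1.02 -0.   -1.25] w 0.0338 F [ 2.2 -1.   4.4] grip 68.32049399614334
shift tool [0.0541 0.0048 0.0017] rotvec [-0.0036  0.0003 -0.0041]
wrist handle_grip 0.98 [0.5415 0.2716 0.1313]
wrist clip_mark 0.61 [0.491  0.2287 0.055 ]
wrist pointer_tip 0.86 [0.4875 0.2253 0.0589]
scene handle_grip 0.64 [0.5345 0.2684 0.1286]
scene clip_mark 0.59 [0.4882 0.2317 0.0503]
scene pointer_tip 0.6 [0.4902 0.2296 0.0565]
scene knob_grip 0.65 [0.5341 0.2726 0.1275]
```

View pics/m2.png

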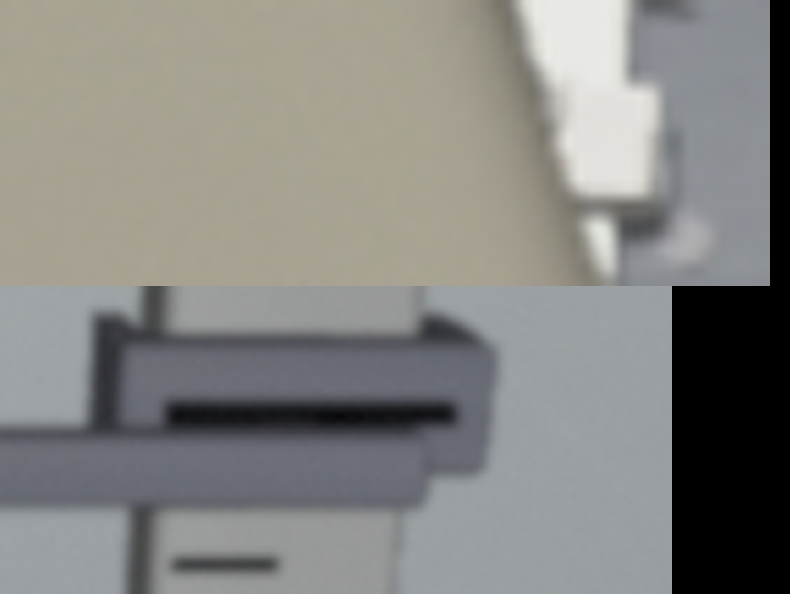

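```bash
python3 -m jog '[[[0,0,0],[-0.0008,0,0],255],[[0,0,0],[0,0,0],255],[[0,0,0],[0,0,0],255],[[0,0,0],[0,0,0],255],[[0,0,0],[0,0,0],255],[[0,0,0],[0,0,0],255],[[0,0,0],[0,0,0],255],[[0,0,0],[0,0,0],255],[[0,0,0],[0,0,0],255],[[0,0,0],[0,0,0],255]]'
python3 - <<'E'
from h import *
im=cams.capture("wrist");u,v=map(int,proj("wrist",[.4905,.228,.057]))
save("m3",cv2.convertScaleAbs(cv2.resize(im[v-20:v+25,u-30:u+30],(800,600),interpolation=cv2.INTER_CUBIC),alpha=2.0,beta=20))
E
```

```text
time_s: 17.85
position: [0.54, 0.2697, 0.1228]
eef_rot: [0.719, -0.695, 0.001, -0.001]
ft_force: [3.1, -1.3, 5.8]
gripper_width: 0.0336
grip_force: 68.3
```

View pics/m3.png

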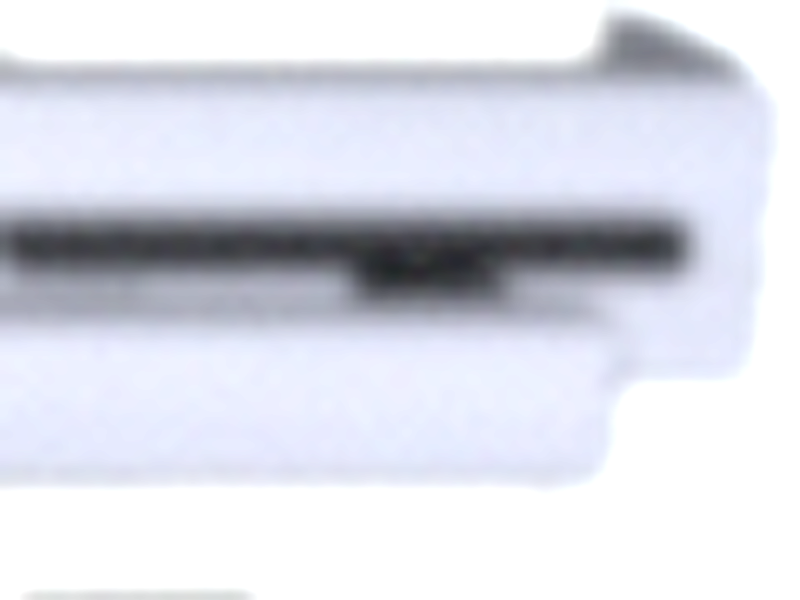

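The cone's tip, at about (425, 252), meets the clip's line at row 243. With parallax allowed for, the pointer is within about 1 mm of the line.

```bash
python3 -c "
from bench import ctrl
print(ctrl.finish_job())"
```

```text
the job is handed in; nothing more can be done
None
```

I handed the job in at about 18 s with the knob turned to its stop and its pin left about 28 mm up. The handle is still gripped at about 68 N with the button squeezed in, and the pointer is within about 1 mm of the clip line by my measurement; the hand-in returned no verdict.

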